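# Used cell through the sprung flap

### The job

Put the blue battery cell into the green used-cell box: hold it upright and push it down through the sprung yellow flap in the box's lid, until at least a third of the cell is inside, before you let go, so that it drops in and the flap springs shut behind it. Leave the green and orange cells standing where they are.

Things in the scene. Friction and masses are not known exactly. Their poses are not given: they have to be found in the camera images.
- blue_center (a point): centre (half-way up) of the blue battery cell, a smooth upright cylinder 18 mm in diameter and 66 mm tall, about 48 g, loose, standing on the bench; its z axis runs along the cell, upward at the start. It is to go into the box.
- green_center (a point): centre (half-way up) of the green battery cell with a white band near its top, same size as the blue one, loose, standing on the bench; a bystander, to be left alone. z along the cell.
- orange_center (a point): centre (half-way up) of the orange battery cell with a white band near its top, same size as the blue one, loose, standing on the bench; a bystander, to be left alone. z along the cell. It stands behind the box (farther in x); the blue and green cells stand one to the left and one to the right of the box, 25 mm or more from it.
- cell_box: the used-cell box, fixed to the bench: dark green, 92 mm x 92 mm, 120 mm tall, with 4 mm walls, a clear window in the front (-x) wall and a grey lid 6 mm thick. Origin at the centre of its underside; x, y along its sides, z up. It stands turned about the vertical by up to 0.3 rad. A fixed microscope, over 0.35 m tall, stands to the left of the work (x above 0.5, y above -0.1): keep the arm clear of it.
- box_mouth (a point): centre of the square mouth in the lid, at the level of the lid's upper face, 120 mm above the bench. The mouth is 40 mm x 40 mm with its sides along the box's x and y, has a thin black rim (1 mm proud), and is closed by the yellow flap. The fingers do not need to enter it.
- flap (a joint): angle of the yellow flap (37 x 37 x 2 mm, nearly flush with the lid): 0 = shut, level; up to 1.45 rad as it swings down into the box about the mouth's -x edge (box frame; hinge along y, 20 mm from the mouth's centre). A weak spring (under 1 N at its middle) shuts it. It is slippery: a cell let go a third or more inside slides in by its weight and rests clear of the flap; one only rested on it may stay.

How it is judged:
On the way:
1. the blue cell, held upright (within 20 degrees) in the fingers, holds the flap open with its lower end 20 mm or more below the lid's upper face (value of joint flap above 0.5 rad and contact force between the fingers and blue_cell above 0.5 N and horizontal distance between blue_center and box_mouth below 0.02 m and angle between blue_center's own z axis and vertical below 0.35 rad and z of blue_center in the frame of cell_box below 0.133 m), for 0.1 s.
At the end, for the whole second after the job is handed in: The blue cell lies or stands inside the box (its centre within the walls and less than 75 mm above the bench), the flap is shut (within 0.1 rad), and the green and orange cells stand upright (within 0.2 rad) within 30 mm of where they started (x of blue_center in the frame of cell_box between -0.044 and 0.044 m and y of blue_center in the frame of cell_box between -0.044 and 0.044 m and z of blue_center in the frame of cell_box below 0.075 m and value of joint flap below 0.1 rad and angle between each of green_center, orange_center's own z axis and vertical below 0.2 rad and distance of each of green_center, orange_center from where it was at the start of the episode below 0.03 m); the robot touches nothing.
It fails at once if the green or the orange cell is knocked over (angle between any of green_center, orange_center's own z axis and vertical above 0.6 rad).
It also fails if it takes over 35 s, if anything falls off the work surface, if the arm or the gripper's body presses on something with over 40 N, if the wrist force passes 120 N, or if a joint passes its speed limit or range.

### The arm

A 6-joint arm with a two-finger parallel gripper is mounted at the origin on a cart in front of the work surface, level with it; the furniture and walls round the work are solid. World frame = base frame: x ahead of the robot, y to its left, z up, the work surface at z = 0. Lengths are in m, angles in rad, forces in N, time in s.
With the tool pointing down it reaches from about 0.425 to 0.95 m from the base axis. Payload 3.5 kg.
Tool frame: the origin (TCP) lies between the finger pads; the fingertips stand 14 mm ahead of it and the grasp point (between the pads) lies 5 mm behind it; z points along the fingers, y is the line along which they close (so a half turn about z gives the same grasp; the last joint's range is limited). The gripper opens to 85 mm and grips with 20 to 120 N. Pads are 22 mm wide; open, the fingers measure 114 mm over their backs; the gripper's body (76 mm by 85 mm) begins 54 mm behind the grasp point. The pads swing forward as they close: fully open they stand 13 mm farther back than shut.
Start: joints at [-1.314, 0.286, 1.577, -0, 1.279, -0.15], TCP at [0.267, -0.62, 0.245] pointing down, gripper open.
Joint ranges: [-2.77, 2.77], [-0.9, 2.22], [0.21, 2.48], [-1.53, 4.67], [0.24, 2.81], [-2.84, 2.84]. Speed limits (rad/s): [2.79, 2.79, 3.14, 3.14, 3.14, 3.14].

### API

Orientations are given as a unit quaternion [x, y, z, w].
In Python, from plant import * gives the robot as it stands.
- The arm moves only by the tool step_arm, never from a script. Its argument "commands" is a list of rows, each an object of numbers: "gripper": the gripper's target within -1 to 1 (shut at 1, half-way at 0, fully open at -1); "x", "y", "z": the shift along the tool's x, y, z in mm; "spin": the turn about the tool's z in degrees. A call has exactly 10 rows; each row shifts and turns the commanded pose from where the row before left it, along the tool's axes as they then stand; what a row does not reach is not made up. A row lasts 1/10 s, in which the tool goes at most 50 mm and 8.59 degrees, less where a joint would pass 70% of its speed; a pose out of reach is approached as far as the arm can. A call with a gripper value outside its range is refused whole. The fingers move at their own pace and stop on an object; "force" is the grip in N (left out, the last holds). Time passes only in rows, so rows that do not move let the fingers close, or fill a call up. It gives the time, the measured TCP pose, the force, the opening and the grip force at its end, in the units of the state.
- get_state(): the state, without advancing time (a new reading comes with each control period).
- read_camera(name): name is "scene" or "top" or "wrist"; returns a dict with "color" (480x640x3 uint8, red, green, blue), "z_map" (480x640 float32, m along the optical axis (not along the pixel's ray), 0 where there is no reading), "fx", "fy", "cx", "cy" (pixels), "distortion" ([k1, k2, p1, p2, k3] as OpenCV has them; the pictures are not rectified), "eye" and "attitude" of the camera in the world; the wrist camera has in their place "mount" (4x4, takes a point from camera to tool coordinates, whose origin is the TCP and whose axes are the flange's). Camera axes: x right, y up, looking along -z (the intrinsics and any distortion apply to the point x, -y, -z); pixel columns grow to the right and rows downward; lengths in m; the calibration is good to about 2 mm. A picture is of the moment at which its call begins: read the wrist's pose just before it.
- sign_off(): hands the job in; it is judged then, once.
The state is a dict: "time": time; "qpos": joint angles; "dq": joint speeds; "joint_efforts": joint torques, N m; "eef_pos": TCP position; "tcp_rot": TCP orientation; "contact_force": force on the tool from outside, world axes, zero at the start; "wrist_torque": the same for the moment, N m; "opening": opening from 0.0 (shut) to 1.0 (fully open); "finger_force": force on a finger pad.
Only numpy, scipy, OpenCV 4.12 (cv2) and the standard library are available. Lean on these libraries where they do the work, as an engineer would, in place of code of your own. Each camera call takes 0.05 s, during which the arm holds its last target. There are 200 camera calls.

## Working session

There is one attempt and no reset: what is moved stays moved. The work goes in short steps, Python scripts to look and compute and a tool call to move; the robot and the scene stay as the last step left them, time stands still between calls to the robot, and variables do not carry over. Pictures are saved under pics/ and viewed, at most 10 in all, crops included, and the job is handed in when it is done.

Besides the shell and the picture viewer there is one more tool, called after "Emit:" as name(argument=value, ...) on one line, values as JSON. step_arm: Moves the arm, as the interface text tells. Its arguments: {"type":"object","properties":{"commands":{"type":"array"},"force":{"type":"number"}},"required":["commands"]}

```bash
mkdir -p pics
cat > h.py <<'E'
from plant import *
import numpy as np, cv2
from scipy.spatial.transform import Rotation as R
def load(n):
    s=get_state(); c=read_camera(n)
    if n=="wrist":
        T=np.eye(4);T[:3,:3]=R.from_quat(s['tcp_rot']).as_matrix();T[:3,3]=s['eef_pos'];M=T@np.array(c['mount'])
    else:
        M=np.eye(4);a=np.array(c['attitude']);M[:3,:3]=a if a.shape==(3,3) else R.from_quat(a).as_matrix();M[:3,3]=c['eye']
    c['M']=M;return s,c
def pts(c,uv,z=None):
    """pixels -> world; on plane z, or by the z_map"""
    uv=np.float64(uv).reshape(-1,2)
    K=np.array([[c['fx'],0,c['cx']],[0,c['fy'],c['cy']],[0,0,1]])
    n=cv2.undistortPoints(uv[:,None],K,np.float64(c['distortion']))[:,0]
    d=np.c_[n[:,0],-n[:,1],-np.ones(len(n))]
    w=d@c['M'][:3,:3].T; o=c['M'][:3,3]
    if z is None: t=c['z_map'][uv[:,1].astype(int),uv[:,0].astype(int)]
    else: t=(z-o[2])/w[:,2]
    return o+w*np.reshape(t,(-1,1))
def save(c,f): cv2.imwrite('pics/'+f,c['color'][:,:,::-1])
E
python3 - <<'E'
from h import *
for n in('scene','top'):
    s,c=load(n);save(c,n+'.png');print(n,c['eye'],c['attitude'],c['fx'],c['distortion'])
print(s)
E
```

```text
scene [0.15658177 0.13410098 0.84706288] [-0.13152505  0.31182656  0.85864774 -0.38495379] 604.8165388205753 [0.0110161 0.        0.        0.        0.       ]
top [ 0.49442505 -0.28679553  0.93199115] [-0.05841951  0.05376641  0.70531352 -0.70443536] 491.4015933553666 [-0.02502774  0.          0.          0.          0.        ]
{'time': 0.05, 'qpos': array([-1.31400911e+00,  2.87163886e-01,  1.57817485e+00,  6.20380145e-06,
        1.27862617e+00, -1.50001853e-01]), 'dq': array([-0.00098768, -0.00086884, -0.00187649,  0.00142927, -0.00055703,
       -0.0001318 ]), 'joint_efforts': array([ 2.39070357e-05, -4.07554400e+01, -2.93925816e+01, -1.80985057e-04,
        3.62017672e-03,  7.33420791e-06]), 'eef_pos': array([ 0.26693783, -0.61928987,  0.24394951]), 'tcp_rot': array([ 9.79386035e-01,  2.01994030e-01, -6.03351054e-05, -1.18459222e-03]), 'contact_force': array([ 0.18294195,  0.22766303, -0.67756187]), 'wrist_torque': array([-0.01792402,  0.01220233, -0.006422  ]), 'finger_force': 0.0, 'opening': 1.002573936874573}
```

View pics/scene.png

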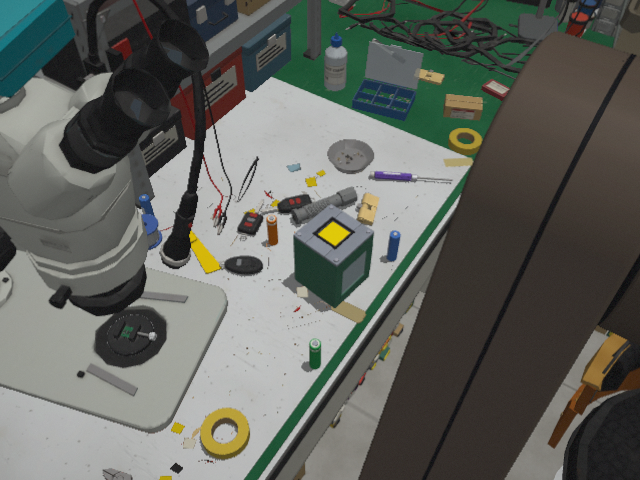

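View pics/top.png

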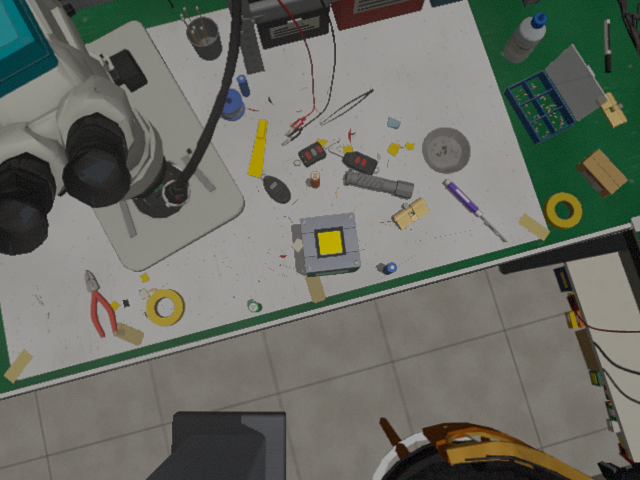

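The scene view shows the blue cell at (394,246), the flap at (334,232), green at (315,353) and orange at (272,230). In the top view they are at (390,268), (329,242), (254,306) and (315,179).

```bash
cat >> h.py <<'E'
def blob(c,lo,hi,near,r):
    h=cv2.cvtColor(c['color'],cv2.COLOR_RGB2HSV);m=cv2.inRange(h,lo,hi)
    k=np.zeros_like(m);cv2.circle(k,near,r,255,-1);m&=k
    cs=cv2.findContours(m,cv2.RETR_EXTERNAL,cv2.CHAIN_APPROX_NONE)[0]
    return max(cs,key=cv2.contourArea)
def flap(c,near,r,z=.12):
    q=blob(c,(22,120,120),(36,255,255),near,r)
    p=pts(c,q[:,0],z)[:,:2]
    return cv2.minAreaRect(np.float32(p*1000))
E
python3 - <<'E'
from h import *
for n,fy,bl in(('scene',(334,232),(394,246)),('top',(329,242),(390,268))):
    s,c=load(n);print(n,flap(c,fy,30))
    q=blob(c,(100,90,40),(125,255,255),bl,25)[:,0]
    p=pts(c,q);p=p[(p[:,2]>.005)&(p[:,2]<.09)]
    print('blue',len(q),p.min(0),p.max(0),np.median(p,0))
    m=q[q[:,1]<=q[:,1].min()+2].mean(0); print('zmap top',q.min(0),q.max(0))
    if n=='top':
        print(pts(c,[[390,267]],.066),'green',pts(c,[[254,306]],.066),'orange',pts(c,[[315,177]],.066))
    else:
        print('top pt',pts(c,[[394,234]],.066),'bottom',pts(c,[[391,259]],0), 'or',pts(c,[[272,218]],.066),'gr',pts(c,[[315,342]],.066))
c2=c['color'][190:330,230:430];cv2.imwrite('pics/tc.png',cv2.resize(c2[:,:,::-1],None,fx=4,fy=4))
E
```

```text
scene ((605.252197265625, -304.52154541015625), (36.975502014160156, 37.835289001464844), 6.534488677978516)
blue 68 [ 0.55840841 -0.42382069  0.00511984] [ 0.57762526 -0.40521371  0.0691105 ] [ 0.56875328 -0.41443338  0.04196173]
zmap top [387 231] [399 260]
top pt [[ 0.56889761 -0.41329237  0.066     ]] bottom [[ 0.56638064 -0.41280685  0.        ]] or [[ 0.73462594 -0.28017693  0.066     ]] gr [[ 0.49997114 -0.17254029  0.066     ]]
top ((606.5933837890625, -306.5555419921875), (36.22064208984375, 36.71208572387695), 6.316740036010742)
blue 33 [ 0.56093928 -0.42511486  0.01298109] [ 0.57693216 -0.40793751  0.06839166] [ 0.56911669 -0.41479594  0.0637767 ]
zmap top [383 263] [396 273]
[[ 0.56965645 -0.4140451   0.066     ]] green [[ 0.50179302 -0.17521293  0.066     ]] orange [[ 0.73363995 -0.28188891  0.066     ]]
```

View pics/tc.png

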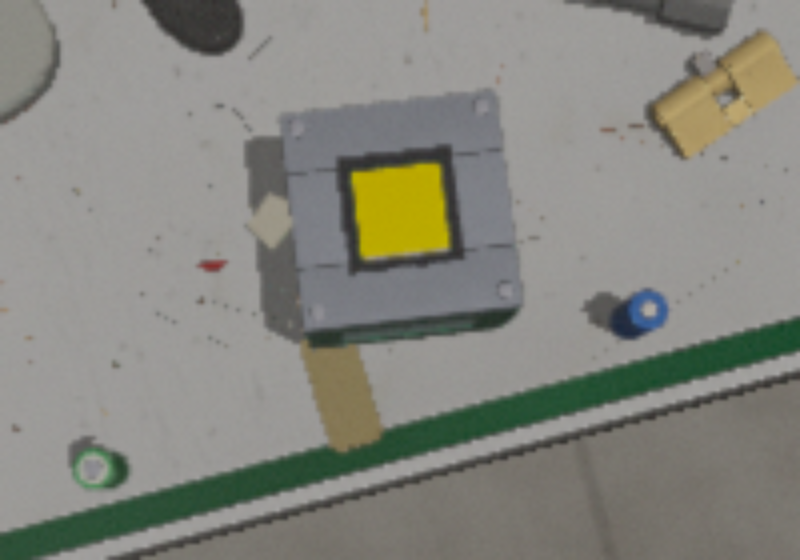

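Both views agree to about 2 mm: blue cell at (0.569, -0.414), mouth at (0.606, -0.3055), box yaw +6.4°. I'll turn the tool so the fingers close along the box's x, clear of the box.

Emit:
step_arm(commands=[{"spin": -7.3, "gripper": -1}, {"spin": -7.3, "gripper": -1}, {"spin": -7.3, "gripper": -1}, {"spin": -7.3, "gripper": -1}, {"spin": -7.3, "gripper": -1}, {"spin": -7.3, "gripper": -1}, {"spin": -7.3, "gripper": -1}, {"spin": -7.3, "gripper": -1}, {"spin": -7.3, "gripper": -1}, {"spin": -7.3, "gripper": -1}], force=40)

```text
invalid input
```

Emit:
step_arm(commands=[{"x": 0, "y": 0, "z": 0, "spin": -7.3, "gripper": -1}, {"x": 0, "y": 0, "z": 0, "spin": -7.3, "gripper": -1}, {"x": 0, "y": 0, "z": 0, "spin": -7.3, "gripper": -1}, {"x": 0, "y": 0, "z": 0, "spin": -7.3, "gripper": -1}, {"x": 0, "y": 0, "z": 0, "spin": -7.3, "gripper": -1}, {"x": 0, "y": 0, "z": 0, "spin": -7.3, "gripper": -1}, {"x": 0, "y": 0, "z": 0, "spin": -7.3, "gripper": -1}, {"x": 0, "y": 0, "z": 0, "spin": -7.3, "gripper": -1}, {"x": 0, "y": 0, "z": 0, "spin": -7.3, "gripper": -1}, {"x": 0, "y": 0, "z": 0, "spin": -7.3, "gripper": -1}], force=40)

```text
time: 1.2
eef_pos: [0.2671, -0.6197, 0.2449]
tcp_rot: [0.665, 0.747, 0.0, -0.0]
contact_force: [0.7, 0.2, -0.5]
opening: 0.999
finger_force: 0.0
```

```bash
cat >> h.py <<'E'
def go(x,y,z):
    s=get_state();r=R.from_quat(s['tcp_rot'])
    print('t',s['time'],'tcp',s['eef_pos'],'xang',np.degrees(np.arctan2(*r.as_matrix()[1::-1,0])),'zaxis',r.as_matrix()[:,2],'shift',r.inv().apply(np.array([x,y,z])-s['eef_pos'])*1000,'op',s['opening'],s['finger_force'],s['contact_force'])
E
python3 -c "
from h import *
go(.569,-.414,.2)"
```

```text
t 1.2 tcp [ 0.26707992 -0.61971502  0.24491652] xang 96.6096316683083 zaxis [-1.77303051e-04  6.58615743e-04 -9.99999767e-01] shift [169.56512687 323.59651269  44.99846231] op 0.9985977617354631 0.0 [ 0.68585014  0.22462427 -0.48479993]
```

Emit:
step_arm(commands=[{"x": 17, "y": 32.4, "z": 3, "spin": 0, "gripper": -1}, {"x": 17, "y": 32.4, "z": 3, "spin": 0, "gripper": -1}, {"x": 17, "y": 32.4, "z": 3, "spin": 0, "gripper": -1}, {"x": 17, "y": 32.4, "z": 3, "spin": 0, "gripper": -1}, {"x": 17, "y": 32.4, "z": 3, "spin": 0, "gripper": -1}, {"x": 17, "y": 32.4, "z": 3, "spin": 0, "gripper": -1}, {"x": 17, "y": 32.4, "z": 3, "spin": 0, "gripper": -1}, {"x": 17, "y": 32.4, "z": 3, "spin": 0, "gripper": -1}, {"x": 17, "y": 32.4, "z": 3, "spin": 0, "gripper": -1}, {"x": 17, "y": 32.4, "z": 3, "spin": 0, "gripper": -1}])

```text
time: 2.2
eef_pos: [0.5715, -0.4142, 0.2149]
tcp_rot: [0.667, 0.745, -0.0, -0.0]
contact_force: [0.3, 0.2, -0.3]
opening: 0.998
finger_force: 0.0
```

```bash
python3 -c "
from h import *
go(.569,-.414,.1)
s,c=load('wrist');save(c,'w1.png')
print(c['mount'])
"
```

```text
t 2.2 tcp [ 0.57150759 -0.41423584  0.21490843] xang 96.30866850390228 zaxis [-3.66003117e-04  2.71640668e-04 -9.99999896e-01] shift [  0.47431457  -2.42811198 114.90940395] op 0.9975268034325816 0.0 [ 0.25932012  0.16716892 -0.28898799]
[[-3.13214278e-04  9.59274359e-01  2.82475852e-01  7.19839620e-02]
 [ 9.99999703e-01  4.99421641e-04 -5.87194223e-04 -5.70673249e-04]
 [-7.04354915e-04  2.82475584e-01 -9.59274230e-01 -1.28939584e-01]
 [ 0.00000000e+00  0.00000000e+00  0.00000000e+00  1.00000000e+00]]
```

View pics/w1.png

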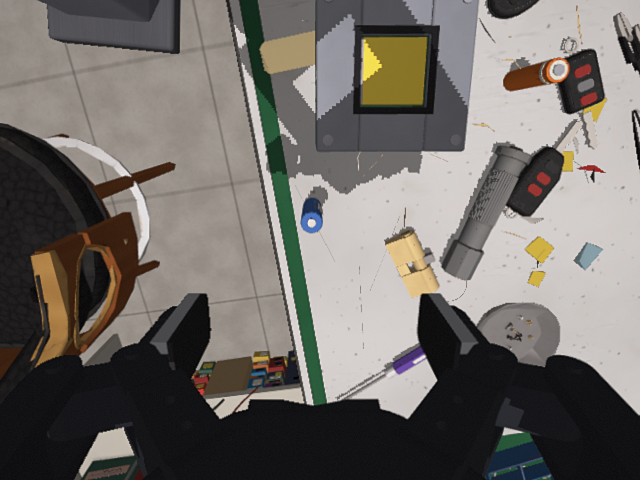

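The wrist view shows the blue cell's top at about (312,221) and the flap at (395,70), between the open fingers' line.

```bash
python3 -c "
from h import *
s,c=load('wrist')
q=blob(c,(100,90,40),(125,255,255),(312,215),35);print('bb',cv2.boundingRect(q))
print(pts(c,[[312,223]],.066),pts(c,[[312,223]]),flap(c,(395,70),60),pts(c,[[395,70]]))
"
```

```text
bb (295, 203, 22, 35)
[[ 0.57418399 -0.41024256  0.066     ]] [[ 0.57426745 -0.41100219  0.06303706]] ((605.8688354492188, -304.182373046875), (36.128196716308594, 36.09477615356445), 6.739477157592773) [[ 0.61061826 -0.29921195  0.11889813]]
```

```bash
python3 -c "
from h import *
s,c=load('wrist')
v,u=np.mgrid[180:260,275:350];p=pts(c,np.c_[u.ravel(),v.ravel()])
i=(p[:,2]>.058)&(p[:,2]<.08);t=p[i];print(i.sum(),cv2.minEnclosingCircle(np.float32(t[:,:2]*1000)),t[:,2].mean())
cv2.imwrite('pics/w1c.png',cv2.resize(c['color'][180:260,275:350,::-1],None,fx=6,fy=6))
"
```

```text
406 ((569.2462158203125, -414.28399658203125), 9.178977012634277) 0.06452025586632305
```

View pics/w1c.png

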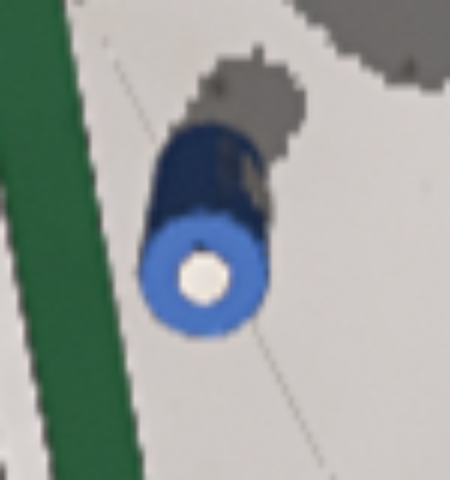

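Emit:
step_arm(commands=[{"x": 0.4, "y": -2.4, "z": 18, "spin": 0, "gripper": -1}, {"x": 0, "y": 0, "z": 18, "spin": 0, "gripper": -1}, {"x": 0, "y": 0, "z": 18, "spin": 0, "gripper": -1}, {"x": 0, "y": 0, "z": 18, "spin": 0, "gripper": -1}, {"x": 0, "y": 0, "z": 18, "spin": 0, "gripper": -1}, {"x": 0, "y": 0, "z": 18, "spin": 0, "gripper": -1}, {"x": 0, "y": 0, "z": 18, "spin": 0, "gripper": -1}, {"x": 0, "y": 0, "z": 18, "spin": 0, "gripper": -1}, {"x": 0, "y": 0, "z": 14, "spin": 0, "gripper": -1}, {"x": 0, "y": 0, "z": 7, "spin": 0, "gripper": -1}])

```text
time: 3.35
eef_pos: [0.5674, -0.4145, 0.0479]
tcp_rot: [0.667, 0.745, 0.0, -0.001]
contact_force: [-0.3, -0.1, 0.2]
opening: 0.999
finger_force: 0.0
```

Emit:
step_arm(commands=[{"x": 0, "y": 0, "z": 0, "spin": 0, "gripper": 1}, {"x": 0, "y": 0, "z": 0, "spin": 0, "gripper": 1}, {"x": 0, "y": 0, "z": 0, "spin": 0, "gripper": 1}, {"x": 0, "y": 0, "z": 0, "spin": 0, "gripper": 1}, {"x": 0, "y": 0, "z": 0, "spin": 0, "gripper": 1}, {"x": 0, "y": 0, "z": 0, "spin": 0, "gripper": 1}, {"x": 0, "y": 0, "z": 0, "spin": 0, "gripper": 1}, {"x": 0, "y": 0, "z": 0, "spin": 0, "gripper": 1}, {"x": 0, "y": 0, "z": 0, "spin": 0, "gripper": 1}, {"x": 0, "y": 0, "z": 0, "spin": 0, "gripper": 1}], force=40)

```text
time: 4.35
eef_pos: [0.5685, -0.4156, 0.0514]
tcp_rot: [0.667, 0.745, -0.0, 0.001]
contact_force: [1.1, 0.0, 5.0]
opening: 0.2
finger_force: 39.2
```

```bash
python3 -c "
from h import *
go(.606,-.305,.23)"
```

```text
t 4.35 tcp [ 0.5684808  -0.41564594  0.05138999] xang 96.30880525268145 zaxis [ 0.00104934 -0.00106041 -0.99999889] shift [ 105.64407861   49.61611678 -178.68777598] op 0.20018545404878546 39.16216492652893 [1.12253361 0.03427075 4.97368717]
```

Emit:
step_arm(commands=[{"x": 0, "y": 0, "z": -12, "spin": 0, "gripper": 1}, {"x": 0, "y": 0, "z": -18, "spin": 0, "gripper": 1}, {"x": 0, "y": 0, "z": -20, "spin": 0, "gripper": 1}, {"x": 0, "y": 0, "z": -20, "spin": 0, "gripper": 1}, {"x": 0, "y": 0, "z": -20, "spin": 0, "gripper": 1}, {"x": 0, "y": 0, "z": -20, "spin": 0, "gripper": 1}, {"x": 0, "y": 0, "z": -20, "spin": 0, "gripper": 1}, {"x": 0, "y": 0, "z": -20, "spin": 0, "gripper": 1}, {"x": 0, "y": 0, "z": -12, "spin": 0, "gripper": 1}, {"x": 0, "y": 0, "z": 0, "spin": 0, "gripper": 1}])

```text
time: 5.35
eef_pos: [0.5689, -0.416, 0.2158]
tcp_rot: [0.667, 0.745, -0.0, 0.003]
contact_force: [0.7, 0.8, -0.5]
opening: 0.197
finger_force: 39.0
```

Emit:
step_arm(commands=[{"x": 8, "y": 4, "z": 0, "spin": 0, "gripper": 1}, {"x": 14, "y": 6.5, "z": 0, "spin": 0, "gripper": 1}, {"x": 16, "y": 7.5, "z": 0, "spin": 0, "gripper": 1}, {"x": 16, "y": 7.5, "z": 0, "spin": 0, "gripper": 1}, {"x": 16, "y": 7.5, "z": 0, "spin": 0, "gripper": 1}, {"x": 15, "y": 7, "z": 0, "spin": 0, "gripper": 1}, {"x": 12, "y": 6, "z": 0, "spin": 0, "gripper": 1}, {"x": 8, "y": 4, "z": 0, "spin": 0, "gripper": 1}, {"x": 0, "y": 0, "z": 0, "spin": 0, "gripper": 1}, {"x": 0, "y": 0, "z": 0, "spin": 0, "gripper": 1}])

```text
time: 6.35
eef_pos: [0.6062, -0.3055, 0.2124]
tcp_rot: [0.667, 0.745, -0.0, 0.0]
contact_force: [0.1, -0.6, -0.8]
opening: 0.194
finger_force: 39.0
```

```bash
python3 -c "
from h import *
go(.607,-.305,.139)
s,c=load('wrist');save(c,'w2.png')
s,d=load('scene');cv2.imwrite('pics/s2.png',cv2.resize(d['color'][120:320,230:470,::-1],None,fx=2.6,fy=2.6))
"
```

```text
t 6.35 tcp [ 0.60623313 -0.30549196  0.21242017] xang 96.31932465539604 zaxis [ 1.45869184e-05 -5.57941074e-04 -9.99999844e-01] shift [ 0.4453991   0.8198066  73.41989437] op 0.1943647785599703 39.04763102531433 [ 0.11842465 -0.5924933  -0.75301892]
```

View pics/w2.png

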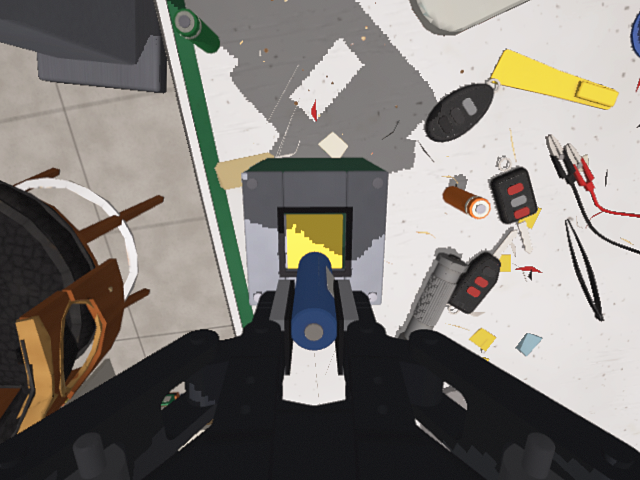

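View pics/s2.png

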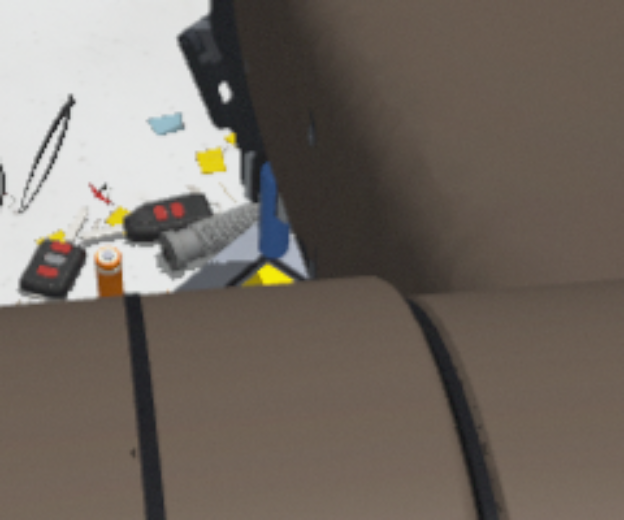

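The cell hangs upright (end at about (316,258) in the wrist view), lined up with the mouth. Next I'll push down to TCP z ≈ 0.139, leaving the fingertips about 5 mm above the lid.

Emit:
step_arm(commands=[{"x": 0.4, "y": 0.8, "z": 8, "spin": 0, "gripper": 1}, {"x": 0, "y": 0, "z": 10, "spin": 0, "gripper": 1}, {"x": 0, "y": 0, "z": 10, "spin": 0, "gripper": 1}, {"x": 0, "y": 0, "z": 10, "spin": 0, "gripper": 1}, {"x": 0, "y": 0, "z": 10, "spin": 0, "gripper": 1}, {"x": 0, "y": 0, "z": 10, "spin": 0, "gripper": 1}, {"x": 0, "y": 0, "z": 8, "spin": 0, "gripper": 1}, {"x": 0, "y": 0, "z": 5, "spin": 0, "gripper": 1}, {"x": 0, "y": 0, "z": 2, "spin": 0, "gripper": 1}, {"x": 0, "y": 0, "z": 0, "spin": 0, "gripper": 1}])

```text
time: 7.45
eef_pos: [0.6069, -0.3048, 0.139]
tcp_rot: [0.667, 0.745, 0.0, -0.0]
contact_force: [0.6, 0.2, -0.4]
opening: 0.202
finger_force: 39.1
```

```bash
python3 -c "
from h import *
go(.607,-.305,.138)
s,c=load('wrist');save(c,'w3.png')
"
```

```text
t 7.45 tcp [ 0.60691963 -0.30476792  0.13904349] xang 96.308378159144 zaxis [-1.92958652e-04  2.37530337e-04 -9.99999953e-01] shift [-0.23977966  0.05455974  1.04341757] op 0.2018543152141314 39.05741751194 [ 0.56627716  0.23878539 -0.43031398]
```

View pics/w3.png

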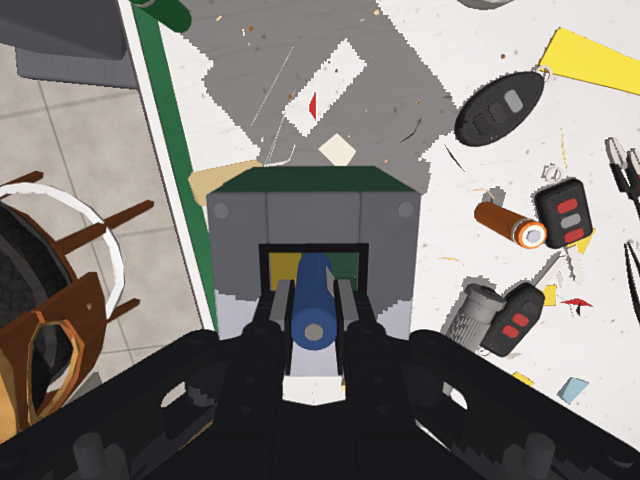

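The cell passes through the mouth around (315,260), with the yellow flap swung down on its left (-x) side. I'll release, then lift.

Emit:
step_arm(commands=[{"x": 0, "y": 0, "z": 0, "spin": 0, "gripper": 1}, {"x": 0, "y": 0, "z": 0, "spin": 0, "gripper": -1}, {"x": 0, "y": 0, "z": 0, "spin": 0, "gripper": -1}, {"x": 0, "y": 0, "z": 0, "spin": 0, "gripper": -1}, {"x": 0, "y": 0, "z": 0, "spin": 0, "gripper": -1}, {"x": 0, "y": 0, "z": 0, "spin": 0, "gripper": -1}, {"x": 0, "y": 0, "z": 0, "spin": 0, "gripper": -1}, {"x": 0, "y": 0, "z": 0, "spin": 0, "gripper": -1}, {"x": 0, "y": 0, "z": 0, "spin": 0, "gripper": -1}, {"x": 0, "y": 0, "z": 0, "spin": 0, "gripper": -1}])

```text
time: 8.5
eef_pos: [0.6069, -0.3048, 0.1393]
tcp_rot: [0.667, 0.745, -0.0, -0.0]
contact_force: [-0.6, -0.1, 0.7]
opening: 1.001
finger_force: 0.0
```

Emit:
step_arm(commands=[{"x": 0, "y": 0, "z": -5, "spin": 0, "gripper": -1}, {"x": 0, "y": 0, "z": -12, "spin": 0, "gripper": -1}, {"x": 0, "y": 0, "z": -15, "spin": 0, "gripper": -1}, {"x": 0, "y": 0, "z": -15, "spin": 0, "gripper": -1}, {"x": 0, "y": 0, "z": -15, "spin": 0, "gripper": -1}, {"x": 0, "y": 0, "z": -15, "spin": 0, "gripper": -1}, {"x": 0, "y": 0, "z": -15, "spin": 0, "gripper": -1}, {"x": 0, "y": 0, "z": -8, "spin": 0, "gripper": -1}, {"x": 0, "y": 0, "z": 0, "spin": 0, "gripper": -1}, {"x": 0, "y": 0, "z": 0, "spin": 0, "gripper": -1}])

```text
time: 9.5
eef_pos: [0.6067, -0.3047, 0.2389]
tcp_rot: [0.667, 0.745, -0.0, -0.0]
contact_force: [0.5, -0.0, -0.2]
opening: 1.0
finger_force: 0.0
```

```bash
python3 -c "
from h import *
go(.607,-.305,.138)
s,c=load('wrist');save(c,'w4.png')
"
```

```text
t 9.5 tcp [ 0.60674875 -0.30473021  0.23894548] xang 96.30676207438918 zaxis [-5.27268766e-04  3.97396603e-04 -9.99999782e-01] shift [ -0.34148031   0.26859198 100.94521377] op 0.9997482953720004 0.0 [ 0.50145569 -0.04103834 -0.22790233]
```

View pics/w4.png

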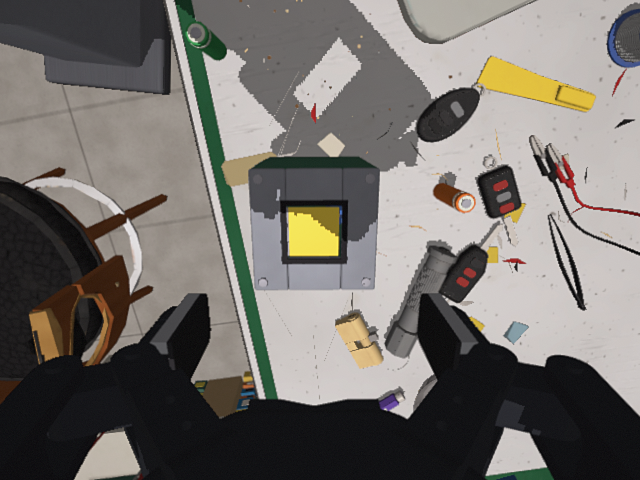

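The flap looks nearly shut at (314,232), with a bluish line along its right edge at about (341,225). I'll check its level by depth.

```bash
python3 -c "
from h import *
s,c=load('wrist')
for u in (270,290,300,310,320,330,336,339,341,343,346,355): print(u,[np.round(pts(c,[[u,v]])[0]*1000,1).tolist()+c['color'][v,u].tolist() for v in (218,250)])
q=blob(c,(22,120,80),(36,255,255),(314,232),45)[:,0]; print(flap(c,(314,232),45))
cv2.imwrite('pics/w5.png',cv2.resize(c['color'][190:275,240:390,::-1],None,fx=5,fy=5,interpolation=cv2.INTER_NEAREST))
"
```

```text
270 [[573.7, -296.7, 120.7, 74, 74, 78], [575.5, -320.9, 120.5, 153, 153, 162]]
290 [[587.9, -295.6, 119.0, 247, 234, 88], [590.1, -319.9, 118.6, 249, 231, 93]]
300 [[595.0, -294.8, 118.9, 245, 231, 92], [597.5, -318.5, 120.5, 244, 228, 86]]
310 [[602.2, -294.2, 118.0, 249, 235, 91], [604.8, -317.9, 119.8, 245, 227, 86]]
320 [[609.4, -293.3, 118.5, 133, 114, 37], [612.2, -317.7, 118.1, 245, 226, 85]]
330 [[616.5, -292.3, 119.5, 133, 113, 37], [619.5, -316.6, 118.8, 245, 227, 85]]
336 [[620.8, -291.8, 119.3, 133, 112, 36], [623.8, -315.7, 120.0, 246, 227, 86]]
339 [[623.0, -291.9, 118.3, 113, 100, 62], [635.3, -343.0, 37.4, 105, 95, 41]]
341 [[629.6, -303.1, 69.6, 109, 105, 102], [627.9, -316.4, 116.7, 33, 46, 44]]
343 [[625.4, -290.5, 122.5, 16, 15, 18], [628.7, -314.6, 121.7, 45, 42, 45]]
346 [[627.7, -290.7, 121.0, 16, 14, 13], [631.0, -314.7, 120.8, 44, 42, 44]]
355 [[634.2, -290.0, 120.8, 77, 77, 81], [637.7, -314.2, 120.1, 149, 150, 159]]
((606.0216064453125, -304.1778564453125), (35.95331954956055, 36.25418472290039), 6.299627780914307)
```

View pics/w5.png

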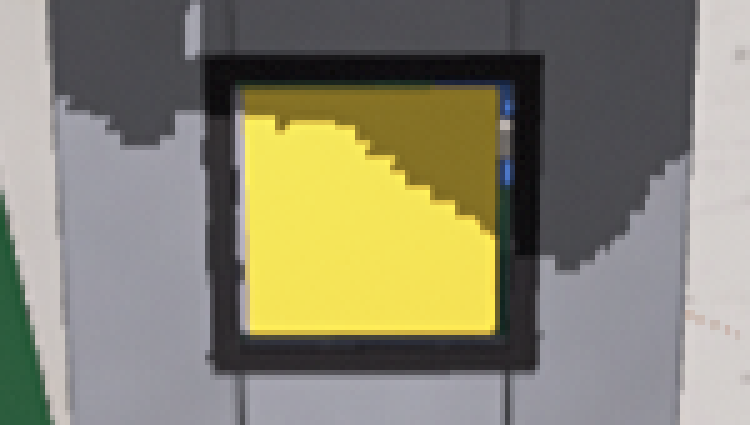

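The flap is level (z ≈ 119 mm all across). Through the slit beside it the cell's top shows at z ≈ 70 mm, so the cell is standing inside, clear of the flap. The green and orange cells are still upright.

```bash
python3 -c "
from plant import *
print(sign_off())"
```

```text
the job is handed in; nothing more can be done
None
```

The blue cell is in the box with the flap shut behind it, the green and orange cells still stand, and the job was handed in at about 10 s; the hand-in returned no verdict.

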